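# Free the edge clamp, run the bar out to its red line and hold it level

### The arm

A 7-joint arm with a two-finger parallel gripper is mounted at the origin on a cart in front of the work surface, level with it; the furniture and walls round the work are solid. World frame = base frame: x ahead of the robot, y to its left, z up, the work surface at z = 0. Lengths are in mm, angles in rad, forces in N, time in s.
With the tool pointing down it reaches from about 425 to 950 mm from the base axis. Payload 16.7 kg.
Tool frame: the origin (TCP) lies at the centre of the arm's flange, where the gripper is bolted on; the fingertips stand 199 mm ahead of it and the grasp point (between the pads) lies 180 mm ahead of it (manip.grip_point_offset is the distance from the TCP to the grasp point, in mm); z points along the fingers, y is the line along which they close (so a half turn about z gives the same grasp; the last joint's range is limited). The gripper opens to 94 mm and grips with 3 to 60 N. Pads are 16 mm wide; open, the fingers measure 119 mm over their backs; the gripper's body (75 mm by 177 mm) begins 78 mm behind the grasp point.
Start: joints at [-1.286, 0.426, 0.074, 1.606, -0.034, 1.111, -0.067], TCP at [284.338, 612.16, 404.667] pointing down, gripper open.
Joint ranges: [-2.85, 2.85], [-0.5, 2.14], [-1.23, 1.37], [0.21, 2.46], [-1.02, 4.16], [0.16, 2.05], [-2.73, 2.73]. Speed limits (rad/s): [1.89, 1.89, 2.39, 2.39, 3.01, 3.01, 3.01].

### API

Orientations are given as a rotation vector (axis times angle).
In Python, from workcell import get_state, eyes, manip gives the robot as it stands.
- The arm moves only by the tool jog_arm, never from a script. Its argument "targets" is a list of rows, each an object with "travel": the shift along the tool's x, y, z in m, a list of three; "turn": the turn, a rotation vector about the tool's x, y, z in degrees, a list of three; "grip": the opening in per cent of the stroke, from 0 (shut) to 100 (fully open). A call has 1 to 8 rows; each row shifts and turns the commanded pose from where the row before left it, along the tool's axes as they then stand; what a row does not reach is not made up. A row lasts 1/8 s, in which the tool goes at most 62.5 mm and 10.7 degrees, less where a joint would pass 70% of its speed; a pose out of reach is approached as far as the arm can. A call with a gripper value outside its range is refused whole. The fingers move at their own pace and stop on an object; the grip force is fixed at half the most. Time passes only in rows, so rows that do not move let the fingers close. It gives the time, the measured TCP pose, the force, the opening and the grip force at its end, in the units of the state.
- get_state(): the state, without advancing time (a new reading comes with each control period).
- eyes.grab_frame(name): name is "side" or "top"; returns a dict with "color" (384x512x3 uint8, blue, green, red), "fx", "fy", "cx", "cy" (pixels), "cam_to_world" (4x4, takes a point from camera to world coordinates). Camera axes: x right, y up, looking along -z (the intrinsics and any distortion apply to the point x, -y, -z); pixel columns grow to the right and rows downward; lengths in mm; the calibration is good to about 2 mm. A picture is of the moment at which its call begins. There is no depth.
- manip.hand_in(): hands the job in; it is judged then, once.
The state is a dict: "t": time; "joint_pos": joint angles; "dq": joint speeds; "effort": joint torques, N m; "ee_pos": TCP position; "ee_rot": TCP orientation; "wrist_force": force on the tool from outside, world axes, zero at the start; "ft_torque": the same for the moment, N m; "grip_width": finger opening in mm; "grip_force": force on a finger pad.
Only numpy, scipy, OpenCV 4.12 (cv2) and the standard library are available. Lean on these libraries where they do the work, as an engineer would, in place of code of your own. Each camera call takes 0.05 s, during which the arm holds its last target. There are 200 camera calls.

### The job

The aluminium bar with the yellow channel bolted across its end lies in the guide on top of the steel riser, pinched by an eccentric clamp. Turn the black wing knob a quarter turn clockwise (seen from above) to free the bar, then slide the bar outward, channel end leading and without lifting it out of its guide, until its red line is level with the outer edge of the riser's top, so that the channel hangs clear for riveting from below. Out there the bar would tip over the edge: finish while holding its tail so that it stays level, do not let go, and leave the other things on the bench undisturbed.

Things in the scene. Friction and masses are not known exactly. Their poses are not given: they have to be found in the camera images.
- riser: Grey steel stand bolted to the bench, origin under its middle: foot 104 x 160 mm, bare steel top plate 104 (x) x 120 mm (y), 135 mm high. y: outward along the guide, roughly to the robot's left. Guide strips on top are 7 mm high and end flush with the plate's ends; the far one (+x) touches the bar, the near ones leave it 1.5 mm of play when free.
- riser_edge (a point): Point on the outer edge of the riser's top plate, mid-way across the guide, on the sliding surface (135 mm above the bench). Axes are the riser's: y outward, the way the bar shall slide; the top plate spans y -120 to 0 mm here; z up.
- clamp_knob (a joint): Knob angle about its vertical axis, rad; 0 to 0.2 at the start: tight, its cam pinches the bar against the far strip. Grows clockwise seen from above, to a stop at 1.57; from about 1.0 on the bar is free. Pulling the bar outward only tightens it. Turns stiffly (up to about 0.3 N m) and stays where it is left.
- clamp_grip (a point): Centre of the knob's wing, on the knob's axis, 34 mm above the top plate, 85 mm inward of the outer edge, on the robot's side of the bar. Wing: black with a red spot, 12 mm thick (this point's x), 44 mm long (its y, along the bar at joint value 0; turns with the knob), 22 mm high; under it a round hub 27 mm across; the wing's underside is 13 mm above the bar's top.
- bar_line (a point): Middle of the red line (3 mm wide) across the bar's top face, 165 mm from its outer end and 185 mm from its tail end. Axes: y along the bar toward the channel end, z up. At the start the bar overhangs the riser by 60 to 85 mm, so the line has 80 to 105 mm to go.
- bar_tail (a point): Middle of the bar's width and thickness, 28 mm from its tail end (the end without channel): a place to grip across the 40 mm width from above, free on all sides. Axes as the bar's. It lies 157 mm behind the red line, and 37 mm clear of the riser when the line is at the edge.
- bar: Aluminium bar 40 (x) x 350 (y) x 10 mm, origin under its middle, y toward the yellow channel (130 mm across, 50 along, 28 high) bolted on its outermost 50 mm. About 0.72 kg in all (bar varies by a fifth). With the line at the edge its centre of mass lies about 60 mm outside the riser, so it tips unless its tail is held down (about 3 N).
- rivet_box: Bystander: low box of rivets; leave it where it is.
- pliers: Bystander: pliers with red handles; leave it where it is.
- lock_core_1: Bystander: lock core with its key in it; leave it where it is.

How it is judged (in metres and radians):
On the way, in this order (a step that is already met when the one before it is completed fails the run):
1. the clamp is freed with the bar still in its place (value of joint clamp_knob above 1 rad and distance of bar_line from where it was at the start of the episode below 0.012 m), for 0.2 s.
2. the bar is slid out past its tipping point, held level (y of bar_line in the frame of riser_edge above -0.035 m and angle between bar_line's own z axis and vertical below 0.04 rad and contact force between the fingers and bar above 0.5 N), for 0.1 s.
At the end, for the whole second after the job is handed in: The red line stands within 5 mm of the outer edge of the riser's top, the bar lies down in its guide (within 4 mm of height) and along it, level within 2 degrees and still, the clamp is free (knob past 1.0 rad), and the gripper still holds the bar (more than 1 N of contact) (y of bar_line in the frame of riser_edge between -0.005 and 0.005 m and z of bar_line in the frame of riser_edge between 0.006 and 0.014 m and angle between bar_line's own z axis and vertical below 0.035 rad and angle between the y axis of bar_line and the y axis of riser_edge, either way round below 0.05 rad and contact force between the fingers and bar above 1 N and value of joint clamp_knob above 1 rad and linear speed of bar below 0.01 m/s); the arm keeps its last pose, push and grip.
It fails at once if the bar is forced through the tight clamp (slid more than 12 mm with the knob below 1.0 rad) (value of joint clamp_knob below 1 rad and distance of bar_line from where it was at the start of the episode above 0.012 m).
It fails at once if the bar tips (more than 7 degrees) (angle between bar_line's own z axis and vertical above 0.12 rad).
It fails at once if the bar is lifted out of its guide (15 mm) (z of bar_line in the frame of riser_edge above 0.025 m).
It fails at once if one of the other loose things is disturbed (moved more than 30 mm) (distance of any of rivet_box, pliers, lock_core_1 from where it was at the start of the episode above 0.03 m).
It also fails if it takes over 51 s, if anything falls off the work surface, if the arm or the gripper's body presses on something with over 40 N, if the wrist force passes 120 N, or if a joint passes its speed limit or range.

## Working session

There is one attempt and no reset: what is moved stays moved. The work goes in short steps, Python scripts to look and compute and a tool call to move; the robot and the scene stay as the last step left them, time stands still between calls to the robot, and variables do not carry over. Pictures are saved under pics/ and viewed, at most 12 in all, crops included, and the job is handed in when it is done.

Besides the shell and the picture viewer there is one more tool, called after ">>>" by a JSON object that holds its "op" and its "data", one argument or row to a line. jog_arm: Moves the arm, as the interface text tells. Its arguments: {"type":"object","properties":{"targets":{"type":"array"}},"required":["targets"]}

```bash
mkdir -p pics; cat > h.py <<'E'
import numpy as np, cv2, pickle
from workcell import get_state, eyes, manip
def save(n,f): cv2.imwrite(f'pics/{n}.png',f['color']); pickle.dump({k:np.array(v) for k,v in f.items()},open(f'pics/{n}.pkl','wb'))
def ray(f,u,v):
    M=np.array(f['cam_to_world']); d=M[:3,:3]@np.array([(u-f['cx'])/f['fx'],-(v-f['cy'])/f['fy'],-1]); return M[:3,3],d
def at_z(f,u,v,z):
    o,d=ray(f,u,v); return o+d*(z-o[2])/d[2]
E
python3 - <<'E'
from h import *
for n in('side','top'):
    f=eyes.grab_frame(n); save(n+'0',f); print(n,f.keys(),f['fx'],np.round(f['cam_to_world'],3).tolist())
print(get_state())
E
```

```text
side dict_keys(['color', 'fx', 'fy', 'cx', 'cy', 'cam_to_world']) 431.0313431970922 [[-0.888, 0.158, -0.432, -85.058], [-0.459, -0.318, 0.829, 1087.077], [-0.006, 0.935, 0.355, 580.253], [0.0, 0.0, 0.0, 1.0]]
top dict_keys(['color', 'fx', 'fy', 'cx', 'cy', 'cam_to_world']) 383.1708291465071 [[0.005, 0.984, -0.177, 266.739], [-1.0, 0.002, -0.016, 24.857], [-0.016, 0.177, 0.984, 1253.186], [0.0, 0.0, 0.0, 1.0]]
{'t': 0.1, 'joint_pos': array([-1.28548586,  0.42666379,  0.07387704,  1.60656101, -0.03410047,
        1.11080405, -0.06710095]), 'dq': array([-0.00020937, -0.00257826,  0.00158516, -0.00179363,  0.00052593,
       -0.00056849, -0.00121106]), 'effort': array([ 8.33136990e-03, -9.37461162e+01,  3.67749542e+00, -4.55047023e+01,
       -4.84486262e-02,  1.66063628e-02,  3.46151046e-05]), 'ee_pos': array([284.28574914, 612.0203601 , 404.04205932]), 'ee_rot': array([-6.77680435e-01, -3.06746220e+00,  1.82957310e-03]), 'wrist_force': array([ 0.12208956, -0.47946927, -0.63083496]), 'ft_torque': array([-0.00876189, -0.05886101, -0.01624879]), 'grip_force': 0.0, 'grip_width': 93.78477054704442}
```

View pics/top0.png

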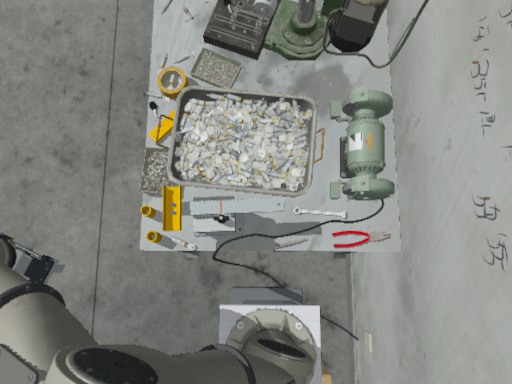

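View pics/side0.png

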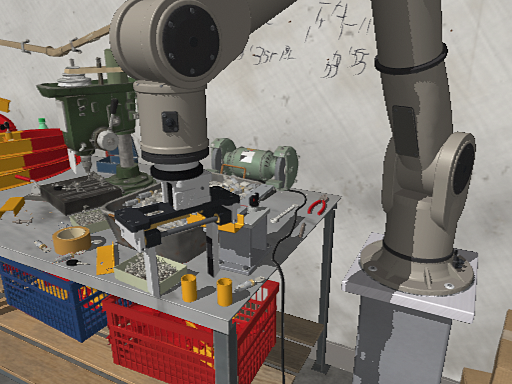

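The top view shows the channel at about (172,208), the bar running right to about (285,204), the red line at about (221,208) and the knob near (221,217). The side view has the gripper covering the bar. I'll enlarge the top view.

```bash
python3 - <<'E'
import cv2
a=cv2.imread('pics/top0.png')[170:260,150:310]
cv2.imwrite('pics/c1.png',cv2.resize(a,None,fx=5,fy=5,interpolation=cv2.INTER_CUBIC))
E
```

```text
(no output)
```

View pics/c1.png

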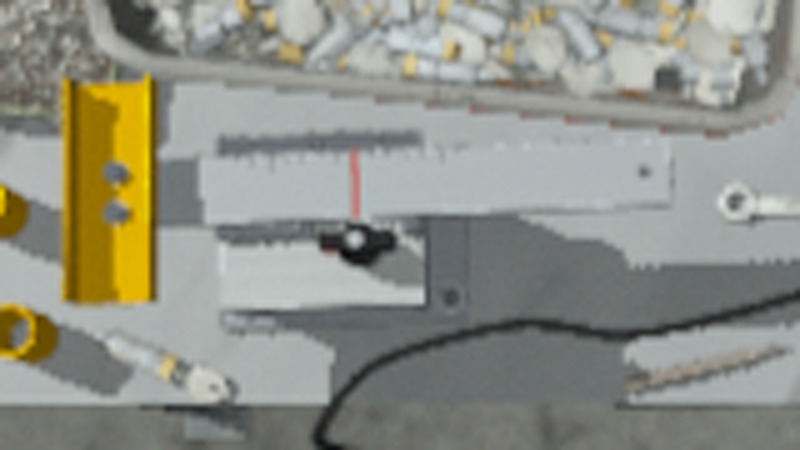

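Crop: red line middle at (355,185), bar tail end mid (670,174), knob wing centre (358,241), with the wing along the bar. The riser's plate runs from U≈219 (outer) to 425 (inner).

```bash
python3 - <<'E'
from h import *
from scipy.spatial.transform import Rotation as R
f=pickle.load(open('pics/top0.pkl','rb'))
g=lambda U,V,z:at_z(f,(U+.5)/5-.5+150,(V+.5)/5-.5+170,z)
for n,U,V,z in [('line',355,185,145),('tailend',670,174,145),('wing',358,241,180),('wingL',322,243,180),('wingR',394,240,180),('plateOutNear',219,308,135),('plateInNear',426,305,135),('stripOutFar',218,140,142),('stripInFar',422,133,142),('chOutNear',64,301,170),('chOutFar',64,77,170)]:
    print(n,np.round(g(U,V,z),1))
s=get_state(); print(np.round(R.from_rotvec(s['ee_rot']).as_matrix(),3))
E
```

```text
line [440.5 144.7 145. ]
tailend [447.5 -39.8 145. ]
wing [403.  138.6 180. ]
wingL [401.8 158.9 180. ]
wingR [403.6 118.2 180. ]
plateOutNear [369. 224. 135.]
plateInNear [371.2 102.7 135. ]
stripOutFar [467.7 226.7 142. ]
stripInFar [472.1 106.1 142. ]
chOutNear [369.5 306.2 170. ]
chOutFar [499.6 312.5 170. ]
[[-0.907  0.421 -0.   ]
 [ 0.421  0.907 -0.001]
 [-0.    -0.001 -1.   ]]
```

>>> {"op": "jog_arm", "data": {
  "targets": [
    {"travel": [-0.03,-0.037,0],"turn": [0,0,0],"grip": 100},
    {"travel": [-0.03,-0.037,0],"turn": [0,0,0],"grip": 100},
    {"travel": [-0.03,-0.037,0],"turn": [0,0,0],"grip": 100},
    {"travel": [-0.03,-0.037,0],"turn": [0,0,0],"grip": 100},
    {"travel": [-0.03,-0.037,0],"turn": [0,0,0],"grip": 100},
    {"travel": [-0.03,-0.037,0],"turn": [0,0,0],"grip": 100},
    {"travel": [-0.03,-0.037,0],"turn": [0,0,0],"grip": 100},
    {"travel": [-0.03,-0.037,0],"turn": [0,0,0],"grip": 100}
  ]
}}

```text
t: 1.1
ee_pos: [377.4, 240.9, 404.6]
ee_rot: [-0.678, -3.067, 0.0]
wrist_force: [0.4, 0.2, -0.8]
grip_width: 94.0
grip_force: 0.0
```

>>> {"op": "jog_arm", "data": {
  "targets": [
    {"travel": [0,0,0],"turn": [0,0,9],"grip": 100},
    {"travel": [0,0,0],"turn": [0,0,9],"grip": 100},
    {"travel": [0,0,0],"turn": [0,0,9],"grip": 100},
    {"travel": [0,0,0],"turn": [0,0,9],"grip": 100},
    {"travel": [0,0,0],"turn": [0,0,9],"grip": 100},
    {"travel": [0,0,0],"turn": [0,0,9],"grip": 100},
    {"travel": [0,0,0],"turn": [0,0,9],"grip": 100},
    {"travel": [0,0,0],"turn": [0,0,0],"grip": 100}
  ]
}}

```text
t: 2.1
ee_pos: [377.2, 242.5, 404.5]
ee_rot: [2.18, 2.262, -0.001]
wrist_force: [0.5, -0.1, -0.2]
grip_width: 93.7
grip_force: 0.0
```

```bash
cat >> h.py <<'E'
from scipy.spatial.transform import Rotation as R
def to(x,y,z,yaw):  # yaw of tool y axis, deg
    s=get_state(); M=R.from_rotvec(s['ee_rot']).as_matrix()
    cy=np.degrees(np.arctan2(M[1,1],M[0,1]))
    print('t',s['t'],'pos',np.round(s['ee_pos'],1),'yaw',round(cy,1),'tilt',np.round(M[:2,2],4),'q',np.round(s['joint_pos'],2))
    print('travel mm',np.round(M.T@(np.array([x,y,z])-s['ee_pos']),1),'turn z',round((cy-yaw+180)%360-180,1))
E
python3 - <<'E'
from h import *
to(403,138.6,390,2)
f=eyes.grab_frame('side'); save('s1',f)
cv2.imwrite('pics/s1c.png',cv2.resize(f['color'][150:300,80:300],None,fx=3.6,fy=3.6,interpolation=cv2.INTER_CUBIC))
E
```

```text
t 2.1 pos [377.2 242.5 404.5] yaw 2.1 tilt [-0.0003 -0.0003] q [-0.97  0.04  0.27  2.1  -0.01  1.   -0.66]
travel mm [-104.8   21.9   14.6] turn z 0.1
```

View pics/s1c.png

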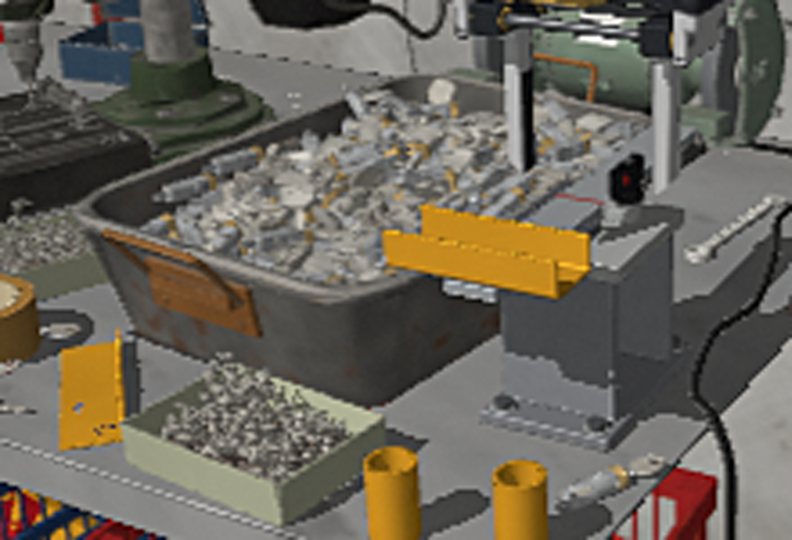

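The side view shows the wing's outer end (with the red spot) at crop (627,178), the red line at crop (577,198), and the fingers above and straddling the knob. I'll check the wing's location against the side calibration.

```bash
python3 - <<'E'
from h import *
f=pickle.load(open('pics/s1.pkl','rb')); M=f['cam_to_world']
for p in [(402,160.6,169),(402,160,180),(402,160,158),(440.5,144.7,145),(369,224,135)]:
    c=M[:3,:3].T@(np.array(p)-M[:3,3]); u=f['cx']-f['fx']*c[0]/c[2]; v=f['cy']+f['fy']*c[1]/c[2]
    print(p,round((u-80+.5)*3.6-.5),round((v-150+.5)*3.6-.5))
E
```

```text
(402, 160.6, 169) 617 183
(402, 160, 180) 618 169
(402, 160, 158) 618 197
(440.5, 144.7, 145) 582 198
(369, 224, 135) 618 267
```

>>> {"op": "jog_arm", "data": {
  "targets": [
    {"travel": [-0.035,0.009,0],"turn": [0,0,0],"grip": 100},
    {"travel": [-0.035,0.008,0],"turn": [0,0,0],"grip": 100},
    {"travel": [-0.035,0.007,0],"turn": [0,0,0],"grip": 100},
    {"travel": [0,0,0],"turn": [0,0,0],"grip": 100}
  ]
}}

```text
t: 2.65
ee_pos: [405.4, 136.5, 404.7]
ee_rot: [-2.181, -2.261, 0.0]
wrist_force: [1.0, 1.7, -0.1]
grip_width: 94.1
grip_force: 0.0
```

>>> {"op": "jog_arm", "data": {
  "targets": [
    {"travel": [0.002,-0.004,0.014],"turn": [0,0,0],"grip": 60},
    {"travel": [0,0,0.015],"turn": [0,0,0],"grip": 30},
    {"travel": [0,0,0.015],"turn": [0,0,0],"grip": 25},
    {"travel": [0,0,0],"turn": [0,0,0],"grip": 25},
    {"travel": [0,0,0],"turn": [0,0,0],"grip": 25},
    {"travel": [0,0,0],"turn": [0,0,0],"grip": 25}
  ]
}}

```text
t: 3.4
ee_pos: [401.1, 140.7, 361.0]
ee_rot: [2.18, 2.262, 0.001]
wrist_force: [0.3, -0.1, -1.0]
grip_width: 37.7
grip_force: 0.0
```

```bash
python3 - <<'E'
from h import *
to(402,138.6,360,2); print(get_state()['grip_width'])
f=eyes.grab_frame('side'); save('s2',f)
cv2.imwrite('pics/s2c.png',cv2.resize(f['color'][150:250,200:300],None,fx=6,fy=6,interpolation=cv2.INTER_CUBIC))
E
```

```text
t 3.4 pos [401.1 140.7 361. ] yaw 2.1 tilt [0.0005 0.0004] q [-0.85  0.05  0.37  2.2  -0.03  0.89 -0.42]
travel mm [-2.1  0.9  1. ] turn z 0.1
37.65301181582634
```

View pics/s2c.png

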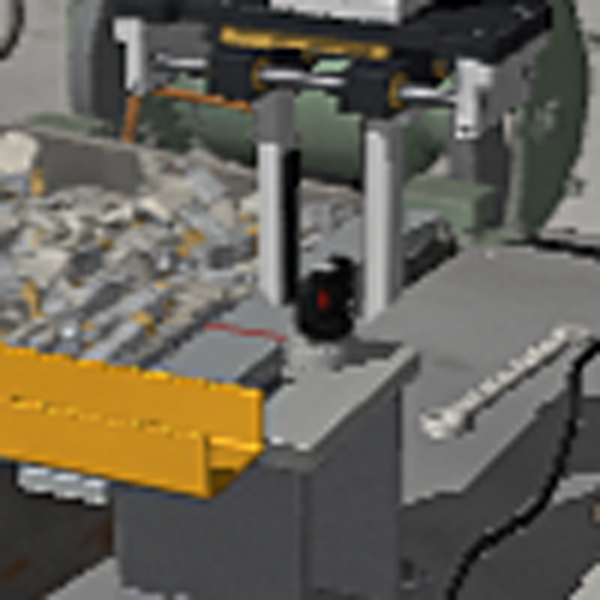

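The fingers straddle the wing (blob at 298–352 in the crop, pads at 283 and 365), about centred. Closing now and watching the wrist force.

>>> {"op": "jog_arm", "data": {
  "targets": [
    {"travel": [-0.001,0,0],"turn": [0,0,0],"grip": 10},
    {"travel": [-0.001,0,0],"turn": [0,0,0],"grip": 10},
    {"travel": [0,0,0],"turn": [0,0,0],"grip": 10}
  ]
}}

```text
t: 3.82
ee_pos: [403.0, 138.5, 361.4]
ee_rot: [2.179, 2.259, 0.009]
wrist_force: [22.1, 1.3, -16.9]
grip_width: 11.7
grip_force: 30.0
```

>>> {"op": "jog_arm", "data": {
  "targets": [
    {"travel": [0,0,0],"turn": [0,0,0],"grip": 0},
    {"travel": [0,0,0],"turn": [0,0,0],"grip": 0},
    {"travel": [0,0,0],"turn": [0,0,0],"grip": 0},
    {"travel": [0,0,0],"turn": [0,0,0],"grip": 0}
  ]
}}

```text
t: 4.32
ee_pos: [403.0, 138.5, 361.4]
ee_rot: [2.179, 2.259, 0.009]
wrist_force: [20.3, 1.7, -16.0]
grip_width: 11.7
grip_force: 30.0
```

>>> {"op": "jog_arm", "data": {
  "targets": [
    {"travel": [0,0.002,0],"turn": [0,0,0],"grip": 0},
    {"travel": [0,0,0],"turn": [0,0,0],"grip": 0}
  ]
}}

```text
t: 4.58
ee_pos: [404.0, 138.6, 361.3]
ee_rot: [2.18, 2.26, 0.004]
wrist_force: [7.2, 1.7, 0.9]
grip_width: 11.8
grip_force: 30.0
```

>>> {"op": "jog_arm", "data": {
  "targets": [
    {"travel": [0,0.001,0],"turn": [0,0,8],"grip": 0},
    {"travel": [0,0,0],"turn": [0,0,8],"grip": 0},
    {"travel": [0,0,0],"turn": [0,0,8],"grip": 0},
    {"travel": [0,0,0],"turn": [0,0,0],"grip": 0}
  ]
}}

```text
t: 5.08
ee_pos: [404.0, 138.8, 361.2]
ee_rot: [-2.605, -1.755, -0.001]
wrist_force: [-3.8, 1.4, 11.7]
grip_width: 12.0
grip_force: 30.0
```

```bash
python3 -c "
from h import *
to(404.5,138.6,361,-23); s=get_state(); print(s['wrist_force'],s['ft_torque'],s['grip_width'])"
```

```text
t 5.075 pos [404.  138.8 361.2] yaw -22.0 tilt [-0.0001  0.0008] q [-0.86  0.06  0.4   2.2  -0.03  0.89 -0.83]
travel mm [0.  0.5 0.2] turn z 1.0
[-3.81908465  1.35262166 11.72633777] [ 0.33613786  1.10618783 -0.17924198] 12.000010917602438
```

>>> {"op": "jog_arm", "data": {
  "targets": [
    {"travel": [0,0,0],"turn": [0,0,9],"grip": 0},
    {"travel": [0,0,0],"turn": [0,0,9],"grip": 0},
    {"travel": [0,0,0],"turn": [0,0,9],"grip": 0},
    {"travel": [0,0,0],"turn": [0,0,9],"grip": 0},
    {"travel": [0,0,0],"turn": [0,0,9],"grip": 0},
    {"travel": [0,0,0],"turn": [0,0,8],"grip": 0},
    {"travel": [0,0,0],"turn": [0,0,0],"grip": 0},
    {"travel": [0,0,0],"turn": [0,0,0],"grip": 0}
  ]
}}

```text
t: 6.08
ee_pos: [403.5, 139.6, 361.2]
ee_rot: [-3.112, -0.413, 0.001]
wrist_force: [-9.6, 9.2, 14.1]
grip_width: 11.2
grip_force: 30.0
```

```bash
python3 -c "
from h import *
to(404.5,138.6,361,-75); s=get_state(); print(s['wrist_force'],s['ft_torque'],s['grip_width'])"
```

```text
t 6.075 pos [403.5 139.6 361.2] yaw -74.9 tilt [-0.0012  0.002 ] q [-0.9   0.06  0.44  2.2  -0.03  0.89 -1.75]
travel mm [0.7 1.2 0.2] turn z 0.1
[-9.55713655  9.18667528 14.11146236] [ 2.18112913  2.59098342 -0.06064408] 11.18752987974194
```

>>> {"op": "jog_arm", "data": {
  "targets": [
    {"travel": [0,0,0],"turn": [0,0,6],"grip": 0},
    {"travel": [0,0,0],"turn": [0,0,0],"grip": 0},
    {"travel": [0,0,0],"turn": [0,0,0],"grip": 50},
    {"travel": [0,0,0],"turn": [0,0,0],"grip": 50},
    {"travel": [0,0,-0.02],"turn": [0,0,0],"grip": 80},
    {"travel": [0,0,-0.02],"turn": [0,0,0],"grip": 80},
    {"travel": [0,0,-0.02],"turn": [0,0,0],"grip": 80}
  ]
}}

```text
t: 6.95
ee_pos: [404.1, 138.2, 421.2]
ee_rot: [3.131, 0.248, -0.0]
wrist_force: [-0.4, -0.1, 0.9]
grip_width: 58.1
grip_force: 0.0
```

```bash
python3 -c "
from h import *
to(446.3,-12,420,2); s=get_state(); print(s['wrist_force'],s['grip_width'])
f=eyes.grab_frame('side'); save('s3',f)
cv2.imwrite('pics/s3c.png',cv2.resize(f['color'][150:250,200:300],None,fx=6,fy=6,interpolation=cv2.INTER_CUBIC))"
```

```text
t 6.95 pos [404.1 138.2 421.2] yaw -80.9 tilt [-0.0002 -0.0004] q [-0.92 -0.03  0.44  2.13  0.02  1.04 -1.9 ]
travel mm [ 18.  155.    1.2] turn z -82.9
[-0.41216483 -0.10397296  0.87435615] 58.14147079052307
```

View pics/s3c.png

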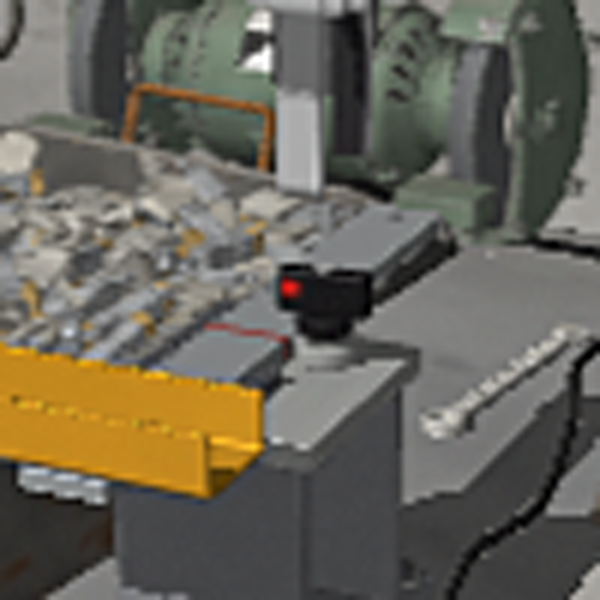

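The knob wing now lies across the bar, with its red spot at (290,288). The red line is unmoved, still meeting the bar's edge at (287,345). Next is the tail.

>>> {"op": "jog_arm", "data": {
  "targets": [
    {"travel": [0.005,0.039,0],"turn": [0,0,0],"grip": 70},
    {"travel": [0.005,0.039,0],"turn": [0,0,0],"grip": 70},
    {"travel": [0.004,0.039,0],"turn": [0,0,0],"grip": 70},
    {"travel": [0.004,0.038,0],"turn": [0,0,0],"grip": 70}
  ]
}}

```text
t: 7.5
ee_pos: [446.4, -13.2, 420.4]
ee_rot: [3.132, 0.248, -0.0]
wrist_force: [0.5, -0.1, 0.1]
grip_width: 65.8
grip_force: 0.0
```

>>> {"op": "jog_arm", "data": {
  "targets": [
    {"travel": [0,0,0],"turn": [0,0,-10.4],"grip": 70},
    {"travel": [0,0,0],"turn": [0,0,-10.4],"grip": 70},
    {"travel": [0,0,0],"turn": [0,0,-10.4],"grip": 70},
    {"travel": [0,0,0],"turn": [0,0,-10.4],"grip": 70},
    {"travel": [0,0,0],"turn": [0,0,-10.4],"grip": 70},
    {"travel": [0,0,0],"turn": [0,0,-10.4],"grip": 70},
    {"travel": [0,0,0],"turn": [0,0,-10.3],"grip": 70},
    {"travel": [0,0,0],"turn": [0,0,-10.3],"grip": 70}
  ]
}}

```text
t: 8.5
ee_pos: [446.2, -11.9, 420.3]
ee_rot: [-2.174, -2.268, 0.001]
wrist_force: [-0.5, -0.2, 0.6]
grip_width: 65.6
grip_force: 0.0
```

```bash
python3 -c "
from h import *
to(446.3,-12,320,2); s=get_state(); print(s['wrist_force'],s['grip_width'])
f=pickle.load(open('pics/top0.pkl','rb'))
for z in (60,110): print(at_z(f,150+134,170+25,z))
f=eyes.grab_frame('side'); save('s4',f)
cv2.imwrite('pics/s4c.png',cv2.resize(f['color'][150:250,200:320],None,fx=6,fy=6,interpolation=cv2.INTER_CUBIC))"
```

```text
t 8.5 pos [446.2 -11.9 420.3] yaw 2.4 tilt [-0.0004 -0.0003] q [-0.74  0.    0.63  2.1  -0.    1.04 -0.06]
travel mm [-0.000e+00  1.000e-01  1.003e+02] turn z 0.4
[-0.53922171 -0.19374929  0.64041206] 65.57847201851418
[491.49502781 -46.28214565  60.        ]
[482.07673661 -43.30107802 110.        ]
```

View pics/s4c.png

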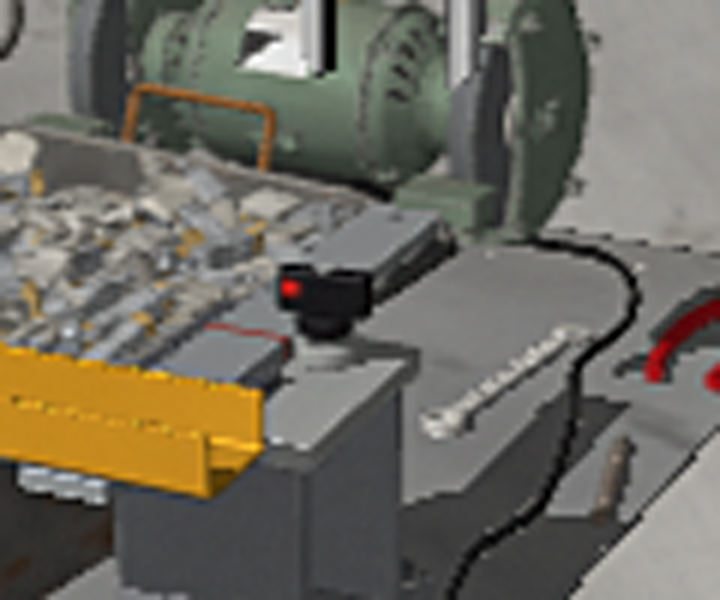

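The view shows the fingers above the tail (about x 315 and 460), straddling the tail end near (420,215). Descending.

>>> {"op": "jog_arm", "data": {
  "targets": [
    {"travel": [0,0,0.02],"turn": [0,0,0],"grip": 62},
    {"travel": [0,0,0.02],"turn": [0,0,0],"grip": 62},
    {"travel": [0,0,0.02],"turn": [0,0,0],"grip": 62},
    {"travel": [0,0,0.01],"turn": [0,0,0],"grip": 62},
    {"travel": [0,0,0.01],"turn": [0,0,0],"grip": 62},
    {"travel": [0,0,0.006],"turn": [0,0,0],"grip": 62},
    {"travel": [0,0,0.006],"turn": [0,0,0],"grip": 62},
    {"travel": [0,0,0],"turn": [0,0,0],"grip": 62}
  ]
}}

```text
t: 9.55
ee_pos: [446.3, -11.7, 328.5]
ee_rot: [-2.181, -2.261, 0.001]
wrist_force: [0.3, -0.0, -0.2]
grip_width: 58.3
grip_force: 0.0
```

```bash
python3 -c "
from h import *
to(446.3,-12,328,2); s=get_state(); print(s['wrist_force'],s['grip_width'])
f=eyes.grab_frame('side'); save('s5',f)
cv2.imwrite('pics/s5c.png',cv2.resize(f['color'][150:250,220:300],None,fx=6,fy=6,interpolation=cv2.INTER_CUBIC))"
```

```text
t 9.55 pos [446.3 -11.7 328.5] yaw 2.1 tilt [-0.0003 -0.0002] q [-0.69  0.16  0.64  2.2  -0.13  0.81  0.07]
travel mm [-0.3 -0.   0.5] turn z 0.1
[ 0.26131869 -0.04361015 -0.15566909] 58.33150071203801
```

View pics/s5c.png

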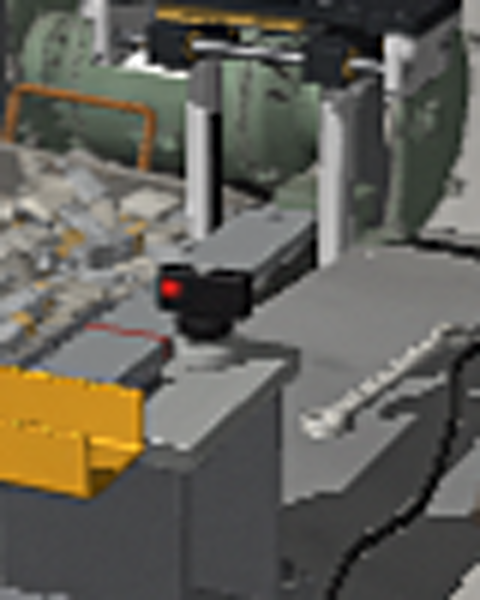

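The fingers straddle the bar's tail (left finger at 200, right at 330, bar between them). Closing.

>>> {"op": "jog_arm", "data": {
  "targets": [
    {"travel": [0,0,0],"turn": [0,0,0],"grip": 46},
    {"travel": [0,0,0],"turn": [0,0,0],"grip": 40},
    {"travel": [0,0,0],"turn": [0,0,0],"grip": 30},
    {"travel": [0,0,0],"turn": [0,0,0],"grip": 30}
  ]
}}

```text
t: 10.1
ee_pos: [446.5, -11.7, 328.9]
ee_rot: [2.18, 2.261, 0.001]
wrist_force: [-0.3, -0.0, 4.6]
grip_width: 39.8
grip_force: 30.0
```

>>> {"op": "jog_arm", "data": {
  "targets": [
    {"travel": [0.004,0,0],"turn": [0,0,0],"grip": 30},
    {"travel": [0.006,0,0],"turn": [0,0,0],"grip": 30},
    {"travel": [0.008,0,0],"turn": [0,0,0],"grip": 30},
    {"travel": [0.008,0,0],"turn": [0,0,0],"grip": 30},
    {"travel": [0.004,0,0],"turn": [0,0,0],"grip": 30}
  ]
}}

```text
t: 10.72
ee_pos: [445.4, 17.9, 328.9]
ee_rot: [2.18, 2.26, -0.001]
wrist_force: [-0.7, -8.4, 6.0]
grip_width: 39.8
grip_force: 30.0
```

```bash
python3 -c "
from h import *
to(446.3,-12,328,2); s=get_state(); print(s['wrist_force'],s['ft_torque'],s['grip_width'])"
```

```text
t 10.725 pos [445.4  17.9 328.9] yaw 2.1 tilt [ 0.0005 -0.0009] q [-0.74  0.16  0.62  2.21 -0.13  0.81 -0.01]
travel mm [-29.9  -0.2   0.9] turn z 0.1
[-0.67307092 -8.37929319  5.96817062] [-1.96089161 -0.03284898  0.02016661] 39.77522501161204
```

>>> {"op": "jog_arm", "data": {
  "targets": [
    {"travel": [0.007,0,0],"turn": [0,0,0],"grip": 30},
    {"travel": [0.008,0,0],"turn": [0,0,0],"grip": 30},
    {"travel": [0.008,0,0],"turn": [0,0,0],"grip": 30},
    {"travel": [0.008,0,0],"turn": [0,0,0],"grip": 30},
    {"travel": [0.007,0,0],"turn": [0,0,0],"grip": 30},
    {"travel": [0.004,0,0],"turn": [0,0,0],"grip": 30},
    {"travel": [0,0,0],"turn": [0,0,0],"grip": 30}
  ]
}}

```text
t: 11.6
ee_pos: [443.9, 60.1, 328.9]
ee_rot: [2.18, 2.261, -0.0]
wrist_force: [0.6, -4.8, 6.4]
grip_width: 39.5
grip_force: 30.0
```

```bash
python3 -c "
from h import *
to(446.3,-12,328,2); s=get_state(); print(s['wrist_force'],s['ft_torque'],s['grip_width'])
f=eyes.grab_frame('side'); save('s6',f)
g=eyes.grab_frame('top'); save('t6',g)
a=cv2.resize(f['color'][188:238,205:280],None,fx=10,fy=10,interpolation=cv2.INTER_CUBIC)
cv2.imwrite('pics/s6c.png',a)"
```

```text
t 11.6 pos [443.9  60.1 328.9] yaw 2.1 tilt [ 0.0004 -0.0005] q [-0.81  0.16  0.59  2.2  -0.12  0.81 -0.11]
travel mm [-72.1  -0.2   0.9] turn z 0.1
[ 0.63346819 -4.83642148  6.40674293] [-0.99252316 -0.02833526 -0.02715105] 39.53168204440658
```

View pics/s6c.png

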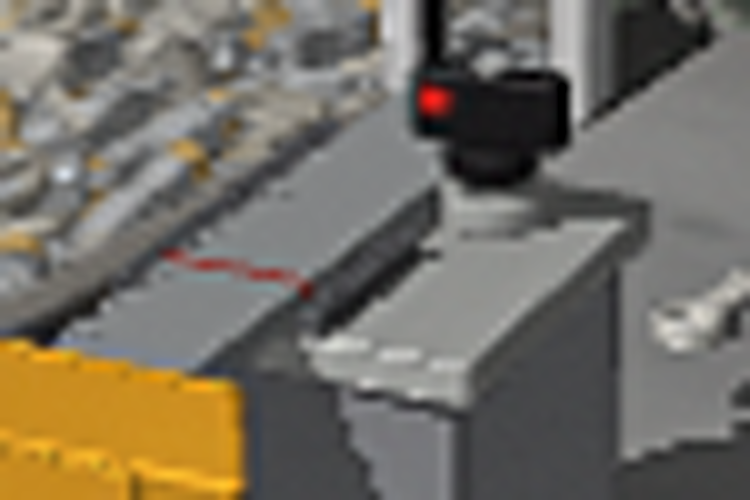

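The side crop shows the red line from (172,254) to (305,286) on the bar's top, and the plate's outer top edge from (310,343) to (470,370).

```bash
python3 - <<'E'
from h import *
f=pickle.load(open('pics/s6.pkl','rb'))
g=lambda U,V,z:np.round(at_z(f,(U+.5)/10-.5+205,(V+.5)/10-.5+188,z),1)
for U,V,z in [(172,254,145),(305,284,145),(310,343,135),(395,357,135),(470,370,135)]: print('side',U,V,g(U,V,z))
t=cv2.imread('pics/t6.png')[170:250,150:250]; cv2.imwrite('pics/t6c.png',cv2.resize(t,None,fx=7.5,fy=7.5,interpolation=cv2.INTER_CUBIC))
E
```

```text
side 172 254 [457.8 217.7 145. ]
side 305 284 [417.5 219.2 145. ]
side 310 343 [409.6 231.  135. ]
side 395 357 [386.5 228.9 135. ]
side 470 370 [366.2 227.5 135. ]
```

View pics/t6c.png

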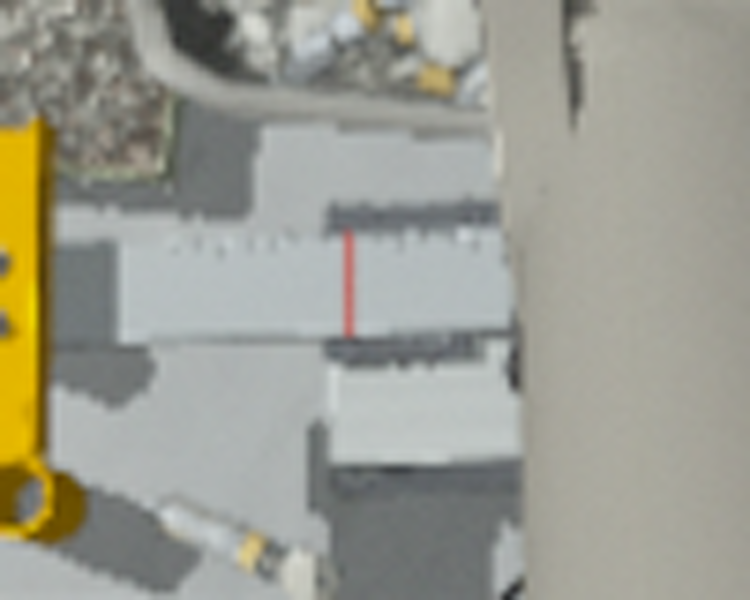

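The top crop shows the red line at U=349 (V 233–336), and the strip and plate ends at U≈329.

```bash
python3 - <<'E'
from h import *
f=pickle.load(open('pics/t6.pkl','rb'))
g=lambda U,V,z:np.round(at_z(f,(U+.5)/7.5-.5+150,(V+.5)/7.5-.5+170,z),1)
for U,V,z in [(348,233,145),(349,285,145),(350,336,145),(330,205,142),(329,225,142),(327,350,142),(328,370,135),(330,462,135)]: print(U,V,g(U,V,z))
# row profiles
a=f['color'].astype(int)
for v in (197,198,199,219,221,223,225,228): print(v,a[v,188:204].sum(1)//3)
print((2*a[:,:,2]-a[:,:,0]-a[:,:,1])[203:214,192:201])
E
```

```text
348 233 [458.1 217.7 145. ]
349 285 [437.5 216.6 145. ]
350 336 [417.3 215.6 145. ]
330 205 [469.8 225.7 142. ]
329 225 [461.8 225.8 142. ]
327 350 [412.2 224.9 142. ]
328 370 [405.2 225.5 135. ]
330 462 [369.1 223.5 135. ]
197 [177 177 179 177 176 160 126 142 143 138 125 137 151 149 135 136]
198 [176 177 178 178 173 141 110 111 110 113 115 111 106 111 112 112]
199 [177 176 177 177 173 144 112 113 112 110 108 111 105 112 113 113]
219 [177 177 177 177 178 186 208 187 162 162 163 163 164 172 186 164]
221 [177 177 177 177 176 187 206 191 190 190 191 192 190 191 190 190]
223 [177 175 173 174 178 189 206 194 193 194 193 194 194 194 192 193]
225 [174 173 174 173 165 179 188 193 195 193 194 193 193 192 192 193]
228 [175 178 167 114 113 135 181 194 194 194 193 195 195 195 195 194]
[[-16 -17 -16  17 156  33 -16 -17 -18]
 [-16 -15 -17  15 156  32 -15 -16 -18]
 [-17 -19 -16  18 157  32 -18 -18 -15]
 [-19 -15 -17  16 157  31 -16 -17 -16]
 [-18 -18 -16  16 156  31 -15 -17 -17]
 [-18 -18 -17  17 159  32 -16 -17 -14]
 [-16 -17 -15  17 153  29 -13 -17 -14]
 [-17 -15 -16  16 156  32 -16 -16 -16]
 [-17 -15 -16  15 152  30 -17 -16 -18]
 [-17 -18 -16  15 157  29 -15 -18 -17]
 [-15 -16 -16  14 151  31 -18 -16 -17]]
```

```bash
python3 - <<'E'
from h import *
f=pickle.load(open('pics/t6.pkl','rb'))
for u,v,z in [(196.07,208,145),(193.0,198,142),(193.15,221,135),(193.2,228,135)]: print(np.round(at_z(f,u,v,z),1))
E
```

```text
[436.2 216.7 145. ]
[466.5 227.3 142. ]
[399.  225.8 135. ]
[378.4 224.9 135. ]
```

>>> {"op": "jog_arm", "data": {
  "targets": [
    {"travel": [0.004,0,0],"turn": [0,0,0],"grip": 30},
    {"travel": [0.004,0,0],"turn": [0,0,0],"grip": 30},
    {"travel": [0.002,0,0],"turn": [0,0,0],"grip": 30},
    {"travel": [0,0,0],"turn": [0,0,0],"grip": 30},
    {"travel": [0,0,0],"turn": [0,0,0],"grip": 30}
  ]
}}

```text
t: 12.32
ee_pos: [443.6, 69.7, 328.9]
ee_rot: [2.181, 2.26, -0.0]
wrist_force: [0.2, -6.3, 7.0]
grip_width: 39.4
grip_force: 30.0
```

```bash
python3 - <<'E'
from h import *
to(446.3,-12,328,2); s=get_state(); print(s['wrist_force'],s['grip_width'])
f=eyes.grab_frame('side'); g=eyes.grab_frame('top'); save('s7',f); save('t7',g)
a=cv2.resize(f['color'][185:239,205:280],(750,540),interpolation=cv2.INTER_CUBIC)[:300]
b=cv2.resize(g['color'][190:230,160:260],(750,300),interpolation=cv2.INTER_CUBIC)
cv2.imwrite('pics/c7.png',np.vstack([a,b]))
c=g['color'].astype(int); r=(2*c[:,:,2]-c[:,:,0]-c[:,:,1])[203:214,188:200].mean(0).clip(-15)+15; print(r.round()); u=(r*np.arange(188,200)).sum()/r.sum()
print(u,at_z(g,u,208,145))
E
```

```text
t 12.325 pos [443.6  69.7 328.9] yaw 2.1 tilt [ 0.0004 -0.0007] q [-0.83  0.16  0.58  2.2  -0.12  0.81 -0.13]
travel mm [-81.7  -0.2   0.9] turn z 0.1
[ 0.21146169 -6.29743884  7.03087262] 39.43868308781004
[  0.   0.   0.   0.  36. 168.   0.   0.   0.   0.   0.   0.]
192.8221132411948 [436.14038692 226.2376221  145.        ]
```

View pics/c7.png

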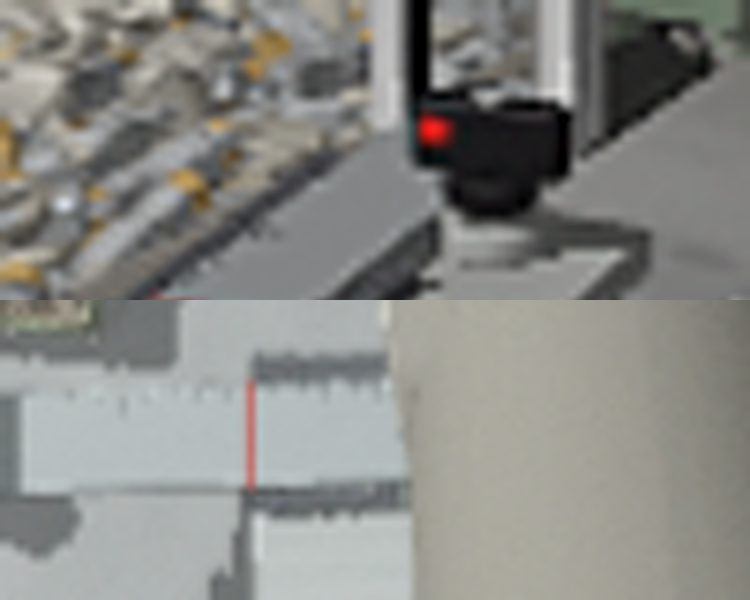

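The top view shows the red line (U=250) flush with the strip ends (U≈252). The bar is straight in its guide and still held, so I'm handing in.

```bash
python3 -c "
from h import *
print(manip.hand_in())"
```

```text
the job is handed in; nothing more can be done
None
```

Handed in at about 12 s: the clamp was turned about 83° clockwise and the bar slid out until the red line measured within about 1 mm of the riser's edge, with the gripper still holding the tail level. No verdict was returned.

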